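# Put the desk things back on their silhouette mats

## Robot

A 6-joint arm with a two-finger parallel gripper is mounted at the origin on the work surface. World frame = base frame: x ahead of the robot, y to its left, z up, the work surface at z = 0. Lengths are in m, angles in rad, forces in N, time in s.
With the tool pointing down it reaches from about 0.275 to 0.825 m from the base axis. Payload 5.2 kg.
Tool frame: the origin (TCP) lies midway between the tips of the shut fingers; the grasp point (between the pads) lies 19 mm behind it (grasp_offset is the distance from the TCP to the grasp point, in m); z points along the fingers, y is the line along which they close (so a half turn about z gives the same grasp; the last joint's range is limited). The gripper opens to 93 mm and grips with 3 to 60 N. Pads are 15 mm wide; open, the fingers measure 128 mm over their backs; the gripper's body (75 mm by 188 mm) begins 65 mm behind the grasp point.
Start: joints at [1.03, 0.259, 1.535, -0, 1.348, -0.203], TCP at [0.182, 0.519, 0.219] pointing down, gripper open.
Joint ranges: [-3.14, 3.14], [-0.91, 2.08], [0.19, 2.58], [-1.22, 4.36], [0.22, 2.71], [-3.12, 3.12]. Speed limits (rad/s): [2.57, 2.57, 3.14, 3.14, 3.14, 3.14].

## Interface

Orientations are given as a unit quaternion [x, y, z, w].
In Python, from cell import observe, grab_frame, close_job, cut_out, spot_point, grasp_offset gives the robot as it stands.
- The arm moves only by the shell command python3 -m inch 'ROWS' [FORCE]. ROWS is JSON, a list of rows, each a list of 5 numbers: the opening, from 0 (shut) to 1 (fully open), then the shift along the world's x, y, z in units of 250 mm (1.0 is 250 mm), then the turn about the world's z in units of pi rad (1.0 is pi rad). In form: [[fingers, x, y, z, spin], ...]. A call has 1 to 20 rows; each row is the pose to reach, as a shift and turn from the pose commanded when the call began, turning the shorter way round; what a row does not reach only later rows make up. A row lasts 1/10 s, in which the tool goes at most 50 mm and 8.59 degrees, less where a joint would pass 70% of its speed; a pose out of reach is approached as far as the arm can. A call with a number of a shift or a turn outside -1 to 1 is refused whole. A call with a gripper value outside its range is refused whole. The fingers move at their own pace and stop on an object; FORCE is the grip in N (left out, the last holds). Time passes only in rows, so rows that repeat a pose let the fingers close. It gives the time, the measured TCP pose, the force, the opening and the grip force at its end, in the units of the state.
- observe(): the state, without advancing time (a new reading comes with each control period).
- grab_frame(name): name is "scene" or "side" or "wrist"; returns a dict with "color" (384x512x3 uint8, red, green, blue), "intrinsics" (3x3 intrinsics, pixels), "world_to_cam" (4x4, takes a point from world to camera coordinates). Camera axes: x right, y down, z forward; pixel columns grow to the right and rows downward; lengths in m; the calibration is good to about 2 mm. A picture is of the moment at which its call begins. There is no depth.
- close_job(): hands the job in; it is judged then, once.
Trained networks look in the newest picture that a camera, given by its name, has taken for a name from the list of things; names that differ only in an ending like _2 or _b are one class to them, and where a whole thing is asked for, a point or a joint stands for the part that bears it (a point fixed in the world has none). Each returns a list of dicts, best first, with "score" (0 to 1); they miss things now and then, are a little off and sometimes report something else, mostly with a low value. They report only what shows in the picture. A call takes as long as a camera call. They do not tell look-alikes from the thing itself.
- cut_out(camera, thing): "mask" (384x512 bool, what is visible of it).
- spot_point(camera, thing): "xyz" ([x, y, z] in m, in the coordinates of the camera as it stood for that picture, good to about 4 mm: a listed point, or the origin of a listed thing).
The state is a dict: "clock": time; "joints": joint angles; "qd": joint speeds; "tau": joint torques, N m; "eef_pos": TCP position; "ee_rot": TCP orientation; "contact_force": force on the tool from outside, world axes, zero at the start; "wrist_torque": the same for the moment, N m; "finger_gap": finger opening in m; "grip_force": force on a finger pad.
Only numpy, scipy, OpenCV 4.12 (cv2) and the standard library are available. Lean on these libraries where they do the work, as an engineer would, in place of code of your own. Each camera call takes 0.05 s, during which the arm holds its last target. There are 200 camera calls.

## Task

Homework is over: put the tumbler, the glue stick, the sharpener and the eraser each back on the cork mat whose dark silhouette has its shape and size, centred on the silhouette, the eraser and the sharpener lined up with theirs, everything the right way up. Set each one down gently instead of dropping it, and leave the pencil box and the abacus where they are.

Things in the scene. Friction and masses are not known exactly. Their poses are not given: they have to be found in the camera images.
- tumbler_mid (a point): empty stainless steel tumbler standing mouth up, a straight cylinder 60 mm across and 78 mm high, wall 3 mm, about 0.12 kg; the point is its centre, half-way up (39 mm above its foot), z up.
- glue_mid (a point): glue stick standing upright, orange with a yellow cap, a cylinder 28 mm across and 78 mm high, about 40 g; the point is its centre, half-way up (39 mm above its foot), z up.
- sharpener_mid (a point): green plastic pencil sharpener with a shavings box, 40 by 40 mm seen from above and 44 mm high, black pencil hole on top, about 50 g; the point is its centre, half-way up (22 mm above its foot), x and y along its sides, z up.
- eraser_mid (a point): block eraser lying flat, white with a blue sleeve, 66 mm long (its x), 26 mm wide (its y), 18 mm high, about 40 g; the point is its centre, half-way up (9 mm above its underside), z up.
- mat_tumbler: fixed round cork mat, 90 mm across, 4 mm thick (top 4 mm above the table), with a flat dark navy silhouette in its middle: a large disc 62 mm across, for the tumbler. Origin at the mat's centre on its underside.
- mat_glue: fixed round cork mat, 90 mm across, 4 mm thick (top 4 mm above the table), with a flat dark navy silhouette in its middle: a small disc 30 mm across, for the glue stick. Origin at the mat's centre on its underside.
- mat_sharpener: fixed round cork mat, 90 mm across, 4 mm thick (top 4 mm above the table), with a flat dark navy silhouette in its middle: a square of 42 mm, for the sharpener. Origin at the mat's centre on its underside. x and y run along the square's sides.
- mat_eraser: fixed round cork mat, 90 mm across, 4 mm thick (top 4 mm above the table), with a flat dark navy silhouette in its middle: a rectangle 70 mm long (its x) by 29 mm wide (its y), for the eraser. Origin at the mat's centre on its underside.
- pencil_box: closed tin pencil box, red lid with a yellow stripe on a blue base, 192 mm long (its x, pointing roughly away from the robot), 64 mm wide, 24 mm high, loose, 0.35 kg, lying among the things; not to be moved. Origin at the centre of its underside.
- abacus: wooden abacus with red beads lying flat beyond the things, 100 mm (x) by 260 mm (y), 22 mm high, loose, 0.5 kg; not to be moved. Origin at the centre of its underside.
Mind the look-alikes: they are no part of the job. There is more than one size of the part that bears eraser_mid; the job needs the middle-sized.

How it is judged:
At the end, for the whole second after the job is handed in: Each thing is on its own mat, centre within 12 mm of the mat's centre, upright within 0.12 rad; eraser (either way round) and sharpener (any quarter turn) within 0.26 rad of their silhouettes; all released and at rest; pencil box and abacus not shifted over 15 mm (horizontal distance between tumbler_mid and mat_tumbler below 0.012 m and angle between each of tumbler_mid, glue_mid, sharpener_mid, eraser_mid's own z axis and vertical below 0.12 rad and linear speed of each of tumbler, glue, sharpener, eraser below 0.02 m/s and angular speed of each of tumbler, glue, sharpener, eraser below 0.2 rad/s and horizontal distance between glue_mid and mat_glue below 0.012 m and horizontal distance between sharpener_mid and mat_sharpener below 0.012 m and horizontal distance between eraser_mid and mat_eraser below 0.012 m and angle between the x axis of eraser_mid and the x axis of mat_eraser, either way round below 0.26 rad and (angle between the x axis of sharpener_mid and the x axis of mat_sharpener, either way round below 0.26 rad or angle between the x axis of sharpener_mid and the y axis of mat_sharpener, either way round below 0.26 rad)); the robot touches nothing.
It fails at once if the pencil box is shifted by more than 15 mm (distance of pencil_box from where it was at the start of the episode above 0.015 m).
It fails at once if the abacus is shifted by more than 15 mm (distance of abacus from where it was at the start of the episode above 0.015 m).
It fails at once if one of the four things is dropped or thrown (faster than 0.6 m/s with no finger on it) ((linear speed of tumbler above 0.6 m/s and contact force between the fingers and tumbler below 0.02 N) or (linear speed of glue above 0.6 m/s and contact force between the fingers and glue below 0.02 N) or (linear speed of sharpener above 0.6 m/s and contact force between the fingers and sharpener below 0.02 N) or (linear speed of eraser above 0.6 m/s and contact force between the fingers and eraser below 0.02 N)).
It also fails if it takes over 106 s, if anything falls off the work surface, if the arm or the gripper's body presses on something with over 40 N, if the wrist force passes 120 N, or if a joint passes its speed limit or range.

## Working session

There is one attempt and no reset: what is moved stays moved. The work goes in short steps, Python scripts to look and compute and a shell command to move; the robot and the scene stay as the last step left them, time stands still between calls to the robot, and variables do not carry over. Pictures are saved under pics/ and viewed, at most 14 in all, crops included, and the job is handed in when it is done.

```bash
mkdir -p pics
cat > h.py <<'E'
import numpy as np, cv2
from cell import *
T=['tumbler_mid','glue_mid','sharpener_mid','eraser_mid','mat_tumbler','mat_glue','mat_sharpener','mat_eraser','pencil_box','abacus']
def c2w(f,p): return (np.linalg.inv(np.array(f['world_to_cam']))@np.r_[p,1])[:3]
def px2w(f,uv,z):
    M=np.linalg.inv(np.array(f['world_to_cam'])); d=M[:3,:3]@np.linalg.inv(np.array(f['intrinsics']))@np.array([uv[0],uv[1],1.])
    o=M[:3,3]; return o+d*(z-o[2])/d[2]
def w2px(f,p):
    c=np.array(f['intrinsics'])@(np.array(f['world_to_cam'])@np.r_[p,1])[:3]; return c[:2]/c[2]
def save(f,n,s=1.5): cv2.imwrite('pics/'+n,cv2.resize(f['color'][:,:,::-1],None,fx=s,fy=s,interpolation=cv2.INTER_CUBIC))
E
python3 - <<'E'
from h import *
print(observe(), grasp_offset)
for n in ('scene','side'):
    f=grab_frame(n); save(f,n+'0.png')
    for t in T:
        print(n,t,[(round(r['score'],2),np.round(c2w(f,r['xyz']),3).tolist()) for r in spot_point(n,t)[:4]])
E
```

```text
{'clock': 0.0, 'joints': array([ 1.03018956e+00,  2.59325838e-01,  1.53605980e+00, -3.73929585e-05,
        1.34798494e+00, -2.02806648e-01]), 'qd': array([-0.00207517,  0.00203696,  0.00036285,  0.000725  ,  0.00032576,
       -0.00092726]), 'tau': array([-1.84126271e-03, -4.37312579e+01, -2.83994991e+01,  7.17053795e-02,
        4.12187981e-02, -1.16409533e-04]), 'eef_pos': array([0.18198983, 0.51845098, 0.21783628]), 'ee_rot': array([ 1.68094009e-01,  9.85770568e-01, -8.34877396e-04, -3.05891656e-04]), 'contact_force': array([0.02541474, 0.19061933, 0.14151233]), 'wrist_torque': array([0.03017903, 0.00333186, 0.00018888]), 'grip_force': 0.0, 'finger_gap': 0.09284041533182122} 0.0188
scene tumbler_mid [(0.73, [0.611, -0.145, 0.038])]
scene glue_mid [(0.78, [0.608, 0.308, 0.041]), (0.74, [0.433, 0.136, -0.003])]
scene sharpener_mid [(0.67, [0.467, -0.107, 0.018])]
scene eraser_mid [(0.96, [0.408, -0.403, 0.012]), (0.73, [0.464, 0.297, -0.001]), (0.68, [0.378, -0.292, 0.005]), (0.63, [0.47, -0.287, 0.005])]
scene mat_tumbler [(0.7, [0.617, 0.109, -0.0])]
scene mat_glue [(0.62, [0.43, 0.139, -0.0])]
scene mat_sharpener []
scene mat_eraser [(0.66, [0.602, -0.309, 0.002])]
scene pencil_box [(0.78, [0.509, 0.003, -0.002])]
scene abacus [(0.62, [0.779, 0.031, 0.001])]
side tumbler_mid [(0.76, [0.612, -0.146, 0.035])]
side glue_mid [(0.46, [0.609, 0.31, 0.041])]
side sharpener_mid [(0.79, [0.468, -0.11, 0.023])]
side eraser_mid [(0.92, [0.38, -0.289, 0.002]), (0.73, [0.473, -0.297, 0.01]), (0.58, [0.409, -0.4, 0.013])]
side mat_tumbler [(0.71, [0.616, 0.11, -0.002])]
side mat_glue [(0.59, [0.439, 0.137, 0.003]), (0.26, [0.61, -0.311, -0.004])]
side mat_sharpener [(0.76, [0.468, 0.287, -0.0])]
side mat_eraser [(0.86, [0.608, -0.313, -0.005])]
side pencil_box [(0.69, [0.513, 0.002, 0.001])]
side abacus [(0.84, [0.778, 0.03, -0.004])]
```

View pics/scene0.png

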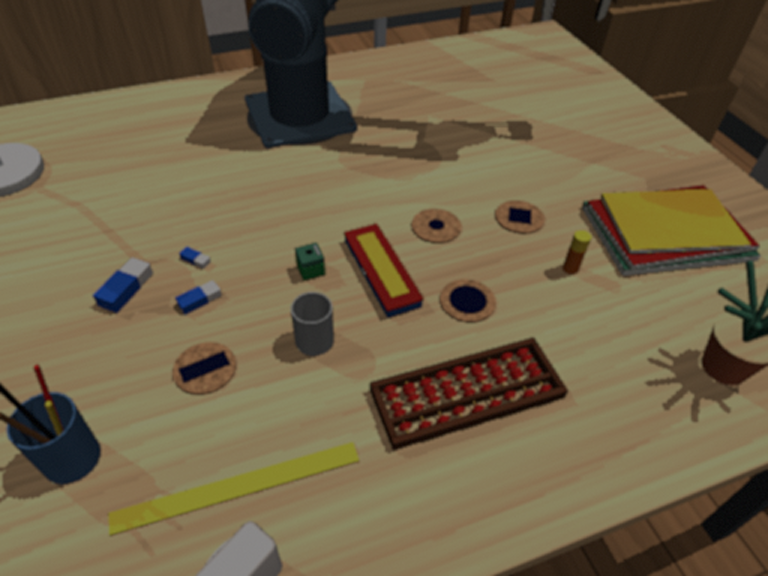

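View pics/side0.png

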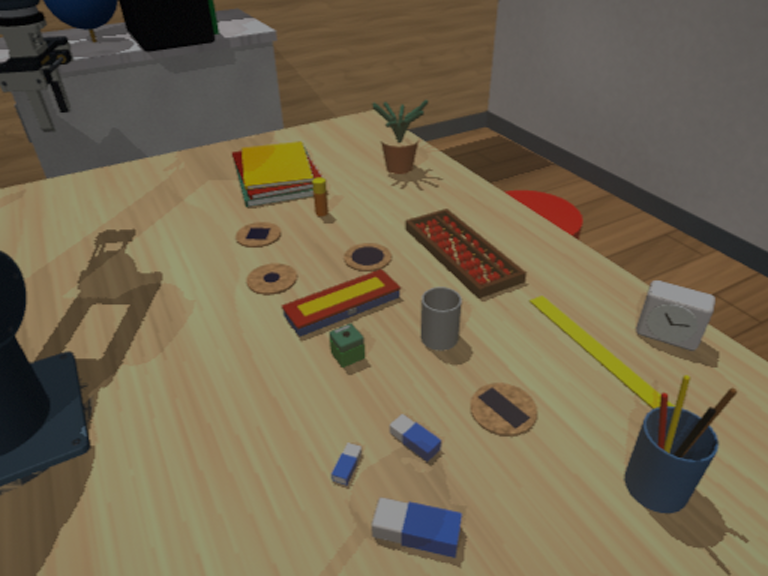

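The scene view shows the tumbler (312,325), glue (577,253), sharpener (310,262), the middle eraser (198,297), and the square (520,216), small disc (437,226), large disc (468,299) and rectangle (205,367) mats. The side view agrees. Next I fit the shapes to both views.

```bash
cat > fit.py <<'E'
from h import *
from scipy.optimize import minimize
def hull(f,pts):
    m=np.zeros((384*4,512*4),np.uint8); q=np.array([w2px(f,p) for p in pts])*4+2
    cv2.fillConvexPoly(m,cv2.convexHull(np.round(q).astype(np.int32)),1); return cv2.resize(m.astype(np.float32),(512,384),interpolation=cv2.INTER_AREA)
def model(kind,dim,x,y,a,z0):
    if kind=='cyl':
        t=np.linspace(0,6.283,48); b=np.c_[np.cos(t),np.sin(t)]*dim[0]/2
    else:
        b=np.array([[1,1],[1,-1],[-1,-1],[-1,1]])*np.array(dim[:2])/2
    c,s=np.cos(a),np.sin(a); b=b@np.array([[c,s],[-s,c]])+[x,y]
    return [(*p,z) for p in b for z in (z0,z0+dim[-1])]
def fit(views,kind,dim,x0,z0=0.0,angs=(0,)):
    best=None
    def cost(v):
        s=0
        for f,m in views:
            h=hull(f,model(kind,dim,v[0]/100,v[1]/100,v[2]/2,z0)); s+=1-np.minimum(h,m).sum()/np.maximum(h,m).sum()
        return s/len(views)
    for a in angs:
        S=np.array([[x0[0]*100,x0[1]*100,a*2]]*4); S[1,0]+=.6; S[2,1]+=.6; S[3,2]+=.5
        r=minimize(cost,S[0],method='Nelder-Mead',options=dict(initial_simplex=S,xatol=.01,fatol=1e-4))
        if best is None or r.fun<best.fun: best=r
    return np.round([best.x[0]/100,best.x[1]/100,np.degrees(best.x[2]/2)],4),round(1-best.fun,3)
def near(n,f,t,p):
    q=w2px(f,p); ms=[r['mask'] for r in cut_out(n,t)]
    ms=[m for m in ms if m.any() and np.hypot(*(np.argwhere(m).mean(0)[::-1]-q))<12]
    return ms[0].astype(np.float32) if ms else None
def dark(f,p,r=0.043):
    h=hull(f,model('cyl',(2*r,0.0),p[0],p[1],0,.004)); c=f['color'].astype(int)
    return ((h>.5)&(c[:,:,0]<c[:,:,2]+12)&(c.sum(2)<200)).astype(np.float32)
E
python3 - <<'E'
from fit import *
A=np.arange(0,3.1,.4)
obj=dict(tumbler_mid=('cyl',(.06,.078),(.611,-.145,.039)),glue_mid=('cyl',(.028,.078),(.608,.309,.039)),sharpener_mid=('box',(.04,.04,.044),(.468,-.108,.022)),eraser_mid=('box',(.066,.026,.018),(.471,-.292,.009)))
mat=dict(tumbler=('cyl',(.062,0.),(.616,.11)),glue=('cyl',(.03,0.),(.434,.138)),sharpener=('box',(.042,.042,0.),(.468,.287)),eraser=('box',(.07,.029,0.),(.606,-.311)))
F={n:grab_frame(n) for n in('scene','side')}
for t,(k,d,p) in obj.items():
    v=[(n,F[n],near(n,F[n],t,p)) for n in F]
    v=[(n,f,m) for n,f,m in v if m is not None]
    for w in [v]+[[u] for u in v]: print(t,[u[0] for u in w],*fit([(f,m) for _,f,m in w],k,d,p,0,A if k=='box' else (0,)))
for t,(k,d,p) in mat.items():
    v=[(n,F[n],dark(F[n],p)) for n in F]
    for w in [v]+[[u] for u in v]: print('mat',t,[u[0] for u in w],[int(u[2].sum()) for u in w],*fit([(f,m) for _,f,m in w],k,d,p,.004,A if k=='box' else (0,)))
E
```

```text
tumbler_mid ['scene', 'side'] [ 0.6124 -0.1447 13.7234] 0.937
tumbler_mid ['scene'] [ 0.6091 -0.1442  6.8167] 0.938
tumbler_mid ['side'] [ 0.6136 -0.144   9.577 ] 0.954
glue_mid ['scene', 'side'] [ 0.6124  0.3062 10.0308] 0.893
glue_mid ['scene'] [0.6122 0.3066 4.4823] 0.932
glue_mid ['side'] [0.6146 0.311  1.8373] 0.861
sharpener_mid ['scene', 'side'] [ 0.4701 -0.1099 95.3257] 0.914
sharpener_mid ['scene'] [ 4.690000e-01 -1.098000e-01  1.870808e+02] 0.94
sharpener_mid ['side'] [ 0.4707 -0.11   -1.9437] 0.916
eraser_mid ['scene', 'side'] [  0.4745  -0.2948 105.9466] 0.919
eraser_mid ['scene'] [  0.4732  -0.2951 106.7287] 0.934
eraser_mid ['side'] [  0.4755  -0.295  107.3619] 0.938
mat tumbler ['scene', 'side'] [333, 180] [0.6178 0.1105 4.4075] 0.838
mat tumbler ['scene'] [333] [0.6142 0.1109 5.2619] 0.852
mat tumbler ['side'] [180] [0.6177 0.1109 8.8354] 0.835
mat glue ['scene', 'side'] [42, 47] [ 0.4365  0.1364 12.4522] 0.7
mat glue ['scene'] [42] [0.4343 0.1362 6.6973] 0.631
mat glue ['side'] [47] [ 0.4366  0.1366 -1.557 ] 0.781
mat sharpener ['scene', 'side'] [121, 85] [  0.4641   0.2933 -32.7041] 0.785
mat sharpener ['scene'] [121] [ 0.4627  0.2914 63.8415] 0.79
mat sharpener ['side'] [85] [  0.4665   0.2948 -30.8613] 0.816
mat eraser ['scene', 'side'] [287, 329] [ 0.6064 -0.3094 97.9791] 0.812
mat eraser ['scene'] [287] [ 0.6036 -0.3095 98.4238] 0.803
mat eraser ['side'] [329] [ 0.6079 -0.3094 98.2167] 0.865
```

```bash
python3 -m inch '[[1,0.9,-0.42,0,-0.2],[1,0.9,-0.42,0,-0.2],[1,0.9,-0.42,0,-0.2],[1,0.9,-0.42,0,-0.2],[1,0.9,-0.42,0,-0.2],[1,0.9,-0.42,0,-0.2]]' 15
python3 -m inch '[[1,0.82,-0.42,-0.2,-0.19],[1,0.82,-0.42,-0.2,-0.19],[1,0.82,-0.42,-0.2,-0.19],[1,0.82,-0.42,-0.2,-0.19],[1,0.82,-0.42,-0.2,-0.19],[1,0.82,-0.42,-0.2,-0.19],[1,0.82,-0.42,-0.2,-0.19]]'
python3 - <<'E'
from h import *
o=observe();print(o['clock'],o['eef_pos'],o['ee_rot'],o['joints'])
f=grab_frame('wrist');save(f,'w1.png',1.3)
print('glue pred px',w2px(f,[.6125,.308,.078])*1.3,[(r['score'],c2w(f,r['xyz'])) for r in spot_point('wrist','glue_mid')])
E
```

```text
clock: 2.2
eef_pos: [0.4128, 0.411, 0.2182]
ee_rot: [0.467, 0.884, 0.0, 0.001]
contact_force: [-1.0, 0.9, -0.9]
finger_gap: 0.0932
grip_force: 0.0
clock: 2.9
eef_pos: [0.6118, 0.3089, 0.1678]
ee_rot: [0.705, 0.71, -0.001, -0.001]
contact_force: [0.1, 0.8, -0.9]
finger_gap: 0.0927
grip_force: 0.0
2.9 [0.61182649 0.30888908 0.16776516] [ 7.04587122e-01  7.09616757e-01 -7.08300108e-04 -7.37630052e-04] [3.04805527e-01 5.35486992e-01 1.24286705e+00 6.60253957e-04
 1.36517912e+00 2.97557099e-01]
glue pred px [331.15071751 256.68863521] [(0.68, array([0.61023017, 0.30707919, 0.03464336]))]
```

View pics/w1.png

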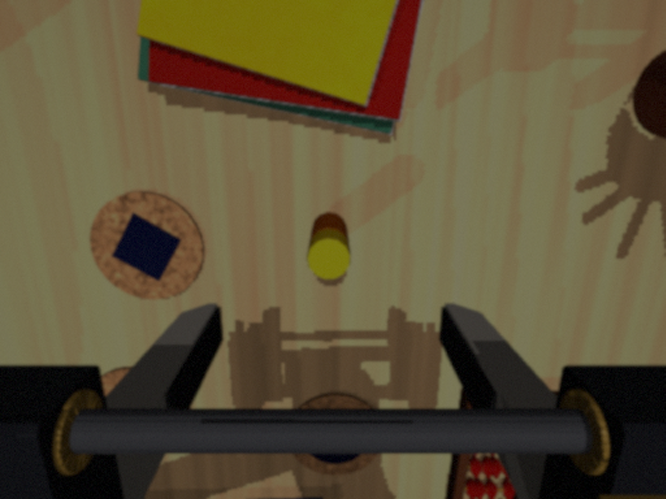

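The wrist view shows the glue cap at (329,256), which matches the prediction, and the square silhouette at (146,246). The books are well clear. I'll grasp the glue.

```bash
python3 - <<'E'
from fit import *
f=grab_frame('wrist')
print(fit([(f,dark(f,(.4655,.292)))],'box',(.042,.042,0.),(.4655,.292),.004,np.arange(0,1.5,.3)))
E
python3 -m inch '[[1,0,0,-0.2,0],[1,0,0,-0.4,0],[1,0,0,-0.55,0],[1,0,0,-0.55,0],[0,0,0,-0.55,0],[0,0,0,-0.55,0],[0,0,0,-0.55,0],[0,0,0,-0.55,0],[0,0,0,-0.55,0],[0,0,0,-0.55,0]]' 15
python3 -m inch '[[0,0,0,0.1,0],[0,0,0,0.25,0],[0,0,0,0.4,0],[0,0,0,0.4,0]]'
```

```text
(array([ 0.4636,  0.2904, 57.7194]), np.float64(0.926))
clock: 4.05
eef_pos: [0.6125, 0.3089, 0.0318]
ee_rot: [0.704, 0.71, 0.0, 0.0]
contact_force: [0.0, -0.7, 0.1]
finger_gap: 0.0494
grip_force: 0.0
clock: 4.45
eef_pos: [0.6158, 0.3101, 0.138]
ee_rot: [0.704, 0.71, 0.005, 0.003]
contact_force: [0.2, -0.0, 0.5]
finger_gap: 0.0174
grip_force: 0.0
```

The fingers close at about 80 mm/s, so I lifted too early. I'll check on the glue.

```bash
python3 -m inch '[[1,0,0,0.1,0],[1,0,0,0.1,0],[1,0,0,0.1,0],[1,0,0,0.1,0],[1,0,0,0.1,0],[1,0,0,0.1,0],[1,0,0,0.1,0],[1,0,0,0.1,0],[1,0,0,0.1,0],[1,0,0,0.1,0]]'
python3 - <<'E'
from h import *
f=grab_frame('wrist');save(f,'w2.png',1.3)
print('glue pred px',w2px(f,[.6125,.309,.078])*1.3,[(r['score'],c2w(f,r['xyz'])) for r in spot_point('wrist','glue_mid')])
E
```

```text
clock: 5.45
eef_pos: [0.6123, 0.3089, 0.1562]
ee_rot: [0.704, 0.71, 0.0, 0.0]
contact_force: [0.0, -0.3, 0.9]
finger_gap: 0.0914
grip_force: 0.0
glue pred px [330.0998887  261.14987749] [(0.66, array([0.60981558, 0.30254414, 0.03590585]))]
```

View pics/w2.png

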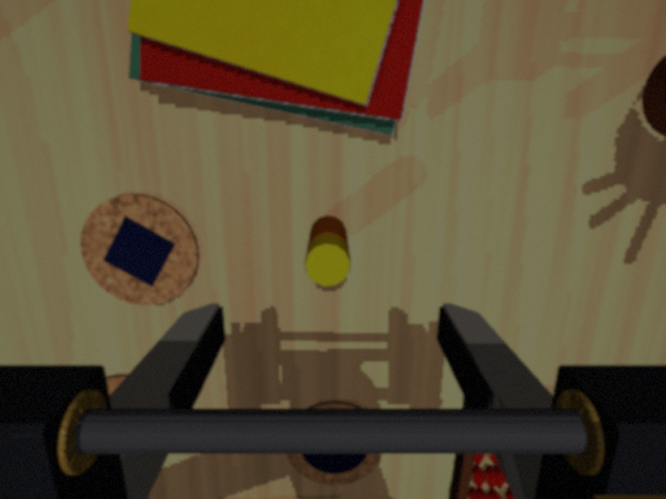

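Untouched. I'll grasp again with enough time to close.

```bash
python3 -m inch '[[1,0,0,-0.2,0],[1,0,0,-0.4,0],[1,0,0,-0.5,0],[0,0,0,-0.5,0],[0,0,0,-0.5,0],[0,0,0,-0.5,0],[0,0,0,-0.5,0],[0,0,0,-0.5,0],[0,0,0,-0.5,0],[0,0,0,-0.5,0],[0,0,0,-0.5,0],[0,0,0,-0.5,0],[0,0,0,-0.5,0],[0,0,0,-0.5,0],[0,0,0,-0.5,0]]' 15
python3 -m inch '[[0,0,0,0.05,0],[0,0,0,0.15,0],[0,-0.1,-0.1,0.3,0],[0,-0.25,-0.25,0.35,0],[0,-0.4,-0.4,0.35,0],[0,-0.55,-0.55,0.35,0],[0,-0.65,-0.65,0.35,0],[0,-0.708,-0.69,0.35,0],[0,-0.708,-0.69,0.35,0],[0,-0.708,-0.69,0.35,0]]'
python3 - <<'E'
from fit import *
f=grab_frame('wrist');save(f,'w3.png',1.3)
print(observe()['eef_pos'],[(r['score'],c2w(f,r['xyz'])) for r in spot_point('wrist','mat_glue')])
print(fit([(f,dark(f,(.4635,.2904)))],'box',(.042,.042,0.),(.4635,.2904),.004,np.arange(0,1.5,.3)))
print(w2px(f,[.4355,.1365,.004])*1.3)
E
```

```text
clock: 7.05
eef_pos: [0.6122, 0.3089, 0.0311]
ee_rot: [0.704, 0.71, -0.0, -0.0]
contact_force: [-0.9, 0.2, 1.1]
finger_gap: 0.0276
grip_force: 15.0
clock: 8.05
eef_pos: [0.4366, 0.1366, 0.1198]
ee_rot: [0.705, 0.71, 0.001, 0.001]
contact_force: [0.4, -1.1, -0.4]
finger_gap: 0.0279
grip_force: 15.0
[0.43690431 0.13684241 0.11953782] [(0.65, array([ 0.44006384,  0.13672511, -0.00127416]))]
(array([ 0.4636,  0.2918, 58.6695]), np.float64(0.977))
[327.82097701 243.75102911]
```

View pics/w3.png

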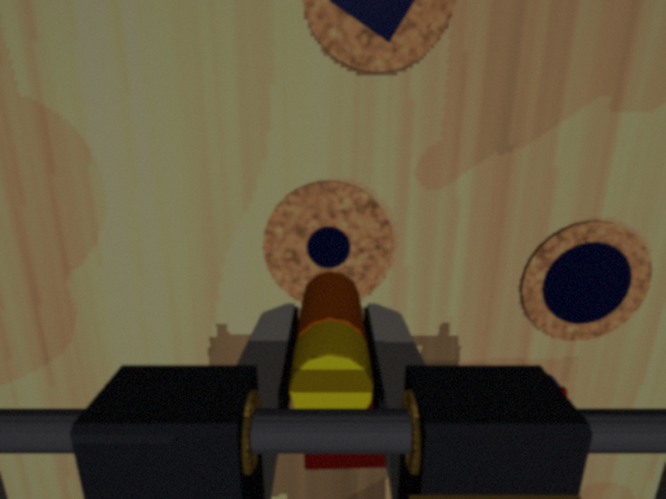

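The wrist view shows the small disc at (328,246), 2 px below the prediction, so the mat's y is about 0.135. I'll lower the glue there.

```bash
python3 -m inch '[[0,-0.004,-0.006,-0.1,0],[0,-0.004,-0.006,-0.2,0],[0,-0.004,-0.006,-0.27,0],[0,-0.004,-0.006,-0.31,0],[0,-0.004,-0.006,-0.325,0],[0,-0.004,-0.006,-0.333,0],[0,-0.004,-0.006,-0.336,0],[0,-0.004,-0.006,-0.336,0],[0,-0.004,-0.006,-0.336,0]]'
python3 -m inch '[[0.7,0,0,0,0],[0.7,0,0,0,0],[0.7,0,0,0,0],[0.7,0,0,0,0],[0.7,0,0,0,0],[0.7,0,0,0.1,0],[1,0,0,0.25,0],[1,0,0,0.4,0],[1,0,0,0.5,0],[1,0,0,0.5,0]]'
python3 - <<'E'
from fit import *
f=grab_frame('wrist');save(f,'w4.png',1.3)
print(observe()['eef_pos'],[(r['score'],c2w(f,r['xyz'])) for r in spot_point('wrist','glue_mid')])
p=(.616,.1107);print(fit([(f,dark(f,p))],'cyl',(.062,0.),p,.004))
print(w2px(f,[.4355,.135,.082])*1.3)
E
```

```text
clock: 9.05
eef_pos: [0.4348, 0.135, 0.0353]
ee_rot: [0.704, 0.71, 0.001, 0.0]
contact_force: [1.1, -0.4, -0.6]
finger_gap: 0.0277
grip_force: 15.0
clock: 10.05
eef_pos: [0.4368, 0.1351, 0.1633]
ee_rot: [0.704, 0.71, 0.003, 0.003]
contact_force: [0.3, -0.7, 0.2]
finger_gap: 0.091
grip_force: 0.0
[0.43545437 0.13502758 0.1611688 ] [(0.91, array([0.4358441 , 0.12909984, 0.04224808])), (0.29, array([ 0.51212814, -0.00538288, -0.00243191]))]
(array([ 0.6178,  0.1082, -0.275 ]), np.float64(0.935))
[326.59026899 259.87285572]
```

View pics/w4.png

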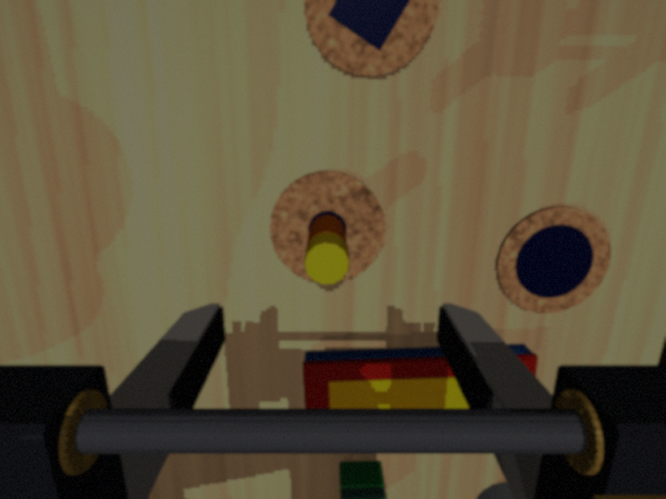

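The glue now stands on its disc, with the cap at (327,259) as predicted. The sharpener is next.

```bash
python3 -m inch '[[1,0.14,-0.98,0.04,0],[1,0.14,-0.98,0.04,0],[1,0.14,-0.98,0.04,0],[1,0.14,-0.98,0.04,0],[1,0.14,-0.98,0.04,0],[1,0.14,-0.98,0.04,0],[1,0.14,-0.98,0.04,0]]'
python3 - <<'E'
from fit import *
f=grab_frame('wrist');save(f,'w5.png',1.3)
print(observe()['eef_pos'])
p=(.470,-.110,.022);m=near('wrist',f,'sharpener_mid',p)
if m is not None: print(fit([(f,m)],'box',(.04,.04,.044),p,0,np.arange(0,1.5,.3)))
p=(.612,-.1445,.039);m=near('wrist',f,'tumbler_mid',p)
if m is not None: print(fit([(f,m)],'cyl',(.06,.078),p))
E
```

```text
clock: 10.85
eef_pos: [0.4681, -0.1105, 0.1678]
ee_rot: [0.705, 0.709, -0.0, -0.002]
contact_force: [-0.1, -0.8, 0.1]
finger_gap: 0.0933
grip_force: 0.0
[ 0.46804977 -0.10937391  0.16798211]
(array([ 0.4684, -0.1106,  2.3403]), np.float64(0.932))
(array([ 0.611 , -0.1459, 11.4462]), np.float64(0.961))
```

View pics/w5.png

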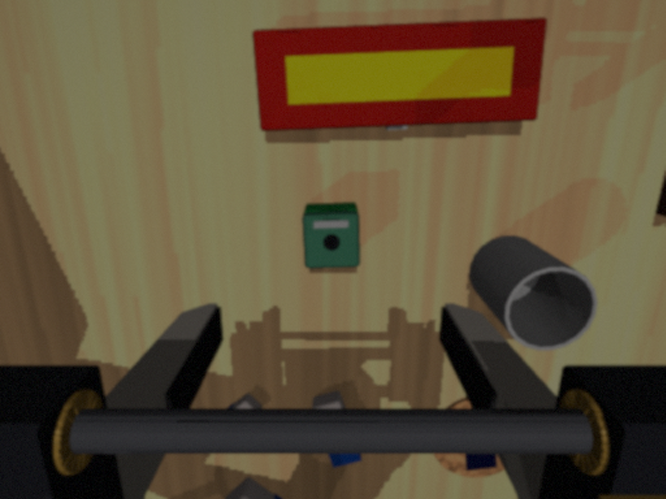

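The sharpener is at (331,235), nearly square to the fingers, and the tumbler's rim is at (548,307). I'll grasp the sharpener and carry it high over the glue.

```bash
python3 -m inch '[[1,0,-0.004,-0.2,0],[1,0,-0.004,-0.4,0],[1,0,-0.004,-0.55,0],[1,0,-0.004,-0.64,0],[0,0,-0.004,-0.64,0],[0,0,-0.004,-0.64,0],[0,0,-0.004,-0.64,0],[0,0,-0.004,-0.64,0],[0,0,-0.004,-0.64,0],[0,0,-0.004,-0.64,0],[0,0,-0.004,-0.64,0],[0,0,-0.004,-0.64,0],[0,0,-0.004,-0.64,0],[0,0,-0.004,-0.64,0],[0,0,-0.004,-0.64,0],[0,0,-0.004,-0.64,0]]' 15
python3 -m inch '[[0,0,0,0.05,0],[0,0,0,0.15,0],[0,0,0,0.3,0],[0,0,0,0.45,0],[0,0,0,0.6,0],[0,0,0.1,0.7,0],[0,0,0.25,0.7,0],[0,0,0.42,0.7,0],[0,0,0.6,0.7,-0.05],[0,0,0.78,0.7,-0.09],[0,0,0.78,0.7,-0.09]]'
python3 -m inch '[[0,0,0.15,0,0],[0,0,0.3,0,0],[0,0,0.45,0,0],[0,-0.01,0.6,0,-0.04],[0,-0.02,0.75,0,-0.087],[0,-0.02,0.828,0,-0.087],[0,-0.02,0.828,0,-0.087],[0,-0.02,0.828,0,-0.087]]'
```

```text
clock: 12.6
eef_pos: [0.4693, -0.1112, 0.01]
ee_rot: [0.704, 0.71, 0.0, 0.0]
contact_force: [-0.8, 1.0, 4.8]
finger_gap: 0.0396
grip_force: 15.0
clock: 13.7
eef_pos: [0.4684, 0.0878, 0.1843]
ee_rot: [0.798, 0.603, 0.0, -0.001]
contact_force: [-0.2, -0.7, -0.9]
finger_gap: 0.0402
grip_force: 15.0
clock: 14.5
eef_pos: [0.4638, 0.2907, 0.184]
ee_rot: [0.872, 0.49, -0.001, 0.0]
contact_force: [-0.6, 0.2, -0.1]
finger_gap: 0.0405
grip_force: 15.0
```

```bash
python3 -m inch '[[0,0,0,-0.15,0],[0,0,0,-0.3,0],[0,0,0,-0.45,0],[0,0,0,-0.56,0],[0,0,0,-0.63,0],[0,0,0,-0.66,0],[0,0,0,-0.67,0],[0,0,0,-0.676,0],[0,0,0,-0.676,0],[0,0,0,-0.676,0]]'
python3 -m inch '[[0.75,0,0,0,0],[0.75,0,0,0,0],[0.75,0,0,0,0],[0.75,0,0,0,0],[0.75,0,0,0,0],[0.75,0,0,0.1,0],[1,0,0,0.25,0],[1,0,0,0.4,0],[1,0,0,0.58,0],[1,0,0,0.62,0],[1,0,0,0.62,0]]'
python3 - <<'E'
from fit import *
f=grab_frame('wrist');save(f,'w6.png',1.3)
print(observe()['eef_pos'])
p=(.4636,.291,.026);m=near('wrist',f,'sharpener_mid',p)
if m is not None: print(fit([(f,m)],'box',(.04,.04,.044),p,0.004,np.arange(0,1.5,.3)))
E
```

```text
clock: 15.5
eef_pos: [0.465, 0.2911, 0.0167]
ee_rot: [0.872, 0.489, 0.001, 0.0]
contact_force: [-0.2, -0.4, -0.5]
finger_gap: 0.0401
grip_force: 15.0
clock: 16.6
eef_pos: [0.4655, 0.2914, 0.1727]
ee_rot: [0.872, 0.489, 0.002, 0.0]
contact_force: [0.6, -0.2, -0.8]
finger_gap: 0.0929
grip_force: 0.0
[0.46427783 0.29095795 0.17068528]
(array([ 0.4661,  0.2909, 57.9535]), np.float64(0.953))
```

View pics/w6.png

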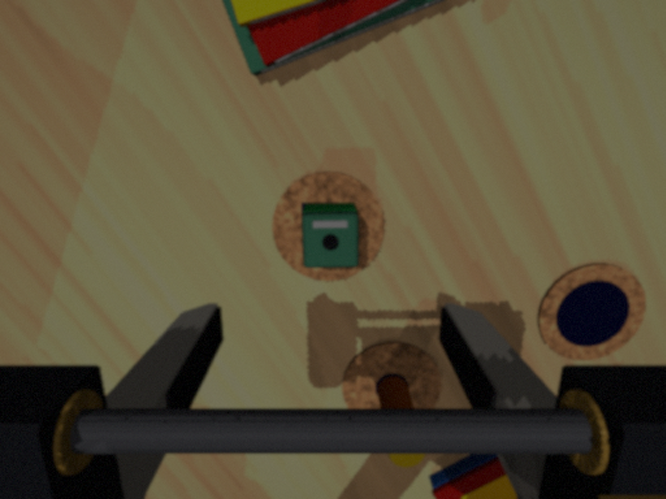

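The sharpener sits centred and lined up on its square. The tumbler is next.

```bash
python3 -m inch '[[1,0.29,-0.88,0.05,0],[1,0.29,-0.88,0.05,0],[1,0.29,-0.88,0.05,0],[1,0.29,-0.88,0.05,0],[1,0.29,-0.88,0.05,0]]'
python3 -m inch '[[1,0.298,-0.868,0,0.1],[1,0.298,-0.868,0,0.17],[1,0.298,-0.868,0,0.17],[1,0.298,-0.868,0,0.17],[1,0.298,-0.868,0,0.17],[1,0.298,-0.868,0,0.17],[1,0.298,-0.868,0,0.17]]'
python3 - <<'E'
from fit import *
f=grab_frame('wrist')
print(observe()['eef_pos'],observe()['ee_rot'])
p=(.611,-.1455,.039);m=near('wrist',f,'tumbler_mid',p)
if m is not None: print(fit([(f,m)],'cyl',(.06,.078),p))
E
```

```text
clock: 17.2
eef_pos: [0.5362, 0.0678, 0.1807]
ee_rot: [0.873, 0.488, -0.002, -0.001]
contact_force: [-0.3, -0.8, 0.2]
finger_gap: 0.0929
grip_force: 0.0
clock: 17.9
eef_pos: [0.61, -0.1463, 0.1802]
ee_rot: [0.713, 0.701, -0.001, -0.003]
contact_force: [-0.0, 0.0, -0.6]
finger_gap: 0.0928
grip_force: 0.0
[ 0.61000201 -0.14521741  0.18078015] [ 7.12328533e-01  7.01842416e-01 -6.15492063e-04 -2.21454169e-03]
(array([ 0.6113, -0.1461, 10.3734]), np.float64(0.956))
```

```bash
python3 -m inch '[[1,0.004,-0.002,-0.2,0],[1,0.004,-0.002,-0.4,0],[1,0.004,-0.002,-0.55,0],[1,0.004,-0.002,-0.6,0],[0,0.004,-0.002,-0.6,0],[0,0.004,-0.002,-0.6,0],[0,0.004,-0.002,-0.6,0],[0,0.004,-0.002,-0.6,0],[0,0.004,-0.002,-0.6,0],[0,0.004,-0.002,-0.6,0],[0,0.004,-0.002,-0.6,0],[0,0.004,-0.002,-0.6,0],[0,0.004,-0.002,-0.6,0]]' 20
python3 -m inch '[[0,0,0,0.05,0],[0,0,0,0.15,0],[0,0,0.05,0.3,0],[0,0,0.18,0.4,0],[0,0,0.35,0.4,0],[0,0.01,0.52,0.4,0],[0,0.02,0.69,0.4,0],[0,0.02,0.84,0.4,0],[0,0.02,0.9,0.4,0],[0,0.02,0.9,0.4,0],[0,0.02,0.9,0.4,0]]'
python3 - <<'E'
from fit import *
f=grab_frame('wrist');save(f,'w7.png',1.3)
print(observe()['eef_pos'])
print(w2px(f,[.617,.1085,.004])*1.3)
p=(.617,.109);print(fit([(f,dark(f,p))],'cyl',(.062,0.),p,.004))
E
```

```text
clock: 19.3
eef_pos: [0.613, -0.1469, 0.0349]
ee_rot: [0.712, 0.702, 0.0, 0.001]
contact_force: [-1.1, 0.6, 7.6]
finger_gap: 0.0592
grip_force: 19.8
clock: 20.4
eef_pos: [0.6174, 0.0775, 0.1334]
ee_rot: [0.712, 0.702, -0.0, 0.0]
contact_force: [-0.2, 0.1, -1.9]
finger_gap: 0.0597
grip_force: 19.8
[0.61742507 0.07689883 0.13329973]
[328.65077456 194.91919561]
(array([ 0.6176,  0.1075, 15.4973]), np.float64(0.847))
```

View pics/w7.png

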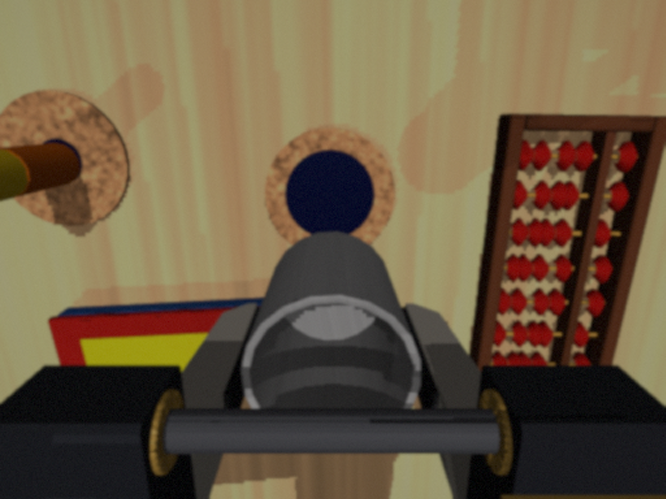

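The large disc is at (330,193) with the tumbler held below it in view. I'll carry it 31 mm further in +y and lower it gently.

```bash
python3 -m inch '[[0,0,0.06,0,0],[0,0,0.125,0,0],[0,0,0.125,-0.1,0],[0,0,0.125,-0.2,0],[0,0,0.125,-0.29,0],[0,0,0.125,-0.34,0],[0,0,0.125,-0.36,0],[0,0,0.125,-0.368,0],[0,0,0.125,-0.374,0],[0,0,0.125,-0.374,0],[0,0,0.125,-0.374,0]]'
```

```text
clock: 21.55
eef_pos: [0.6178, 0.1097, 0.0406]
ee_rot: [0.712, 0.702, 0.001, 0.001]
contact_force: [-1.1, -0.2, -1.6]
finger_gap: 0.0597
grip_force: 19.8
```

```bash
python3 -m inch '[[0,0,-0.004,-0.003,0],[0,0,-0.004,-0.006,0],[0,0,-0.004,-0.006,0],[0,0,-0.004,-0.006,0]]'
python3 -m inch '[[1,0,0,0,0],[1,0,0,0,0],[1,0,0,0,0],[1,0,0,0,0],[1,0,0,0,0],[1,0,0,0.05,0],[1,0,0,0.15,0],[1,0,0,0.3,0],[1,0,0,0.45,0],[1,0,0,0.52,0],[1,0,0,0.52,0]]'
python3 - <<'E'
from fit import *
f=grab_frame('wrist');save(f,'w8.png',1.3)
print(observe()['eef_pos'])
p=(.6178,.109,.043);m=near('wrist',f,'tumbler_mid',p)
if m is not None: print(fit([(f,m)],'cyl',(.06,.078),p,.004))
E
```

```text
clock: 21.95
eef_pos: [0.6176, 0.1085, 0.0389]
ee_rot: [0.712, 0.702, 0.0, 0.0]
contact_force: [-1.5, 0.1, 5.2]
finger_gap: 0.0592
grip_force: 19.8
clock: 23.05
eef_pos: [0.6195, 0.1088, 0.1728]
ee_rot: [0.712, 0.702, 0.003, 0.003]
contact_force: [-0.1, -0.1, -0.9]
finger_gap: 0.0929
grip_force: 0.0
[0.61815365 0.10873586 0.17020873]
(array([0.6182, 0.1093, 1.0367]), np.float64(0.974))
```

View pics/w8.png

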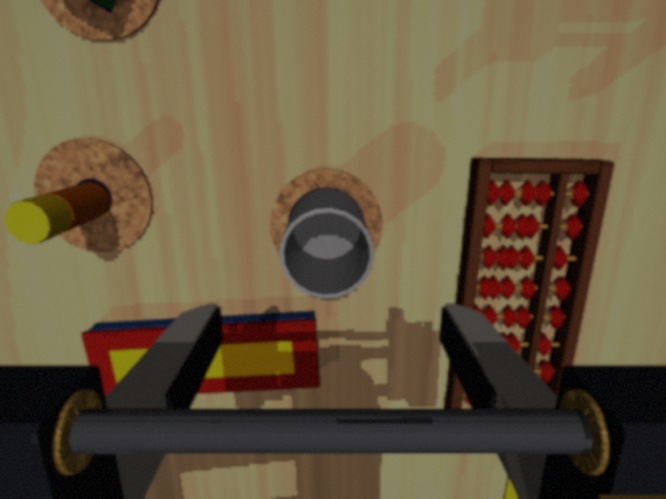

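The tumbler stands centred on its disc. Now the middle eraser.

```bash
python3 -m inch '[[1,-0.3,-0.8,0,0],[1,-0.3,-0.8,0,0],[1,-0.3,-0.8,0,0],[1,-0.3,-0.8,0,0],[1,-0.3,-0.8,0,0]]'
python3 -m inch '[[1,-0.274,-0.814,0,0.095],[1,-0.274,-0.814,0,0.095],[1,-0.274,-0.814,0,0.095],[1,-0.274,-0.814,0,0.095],[1,-0.274,-0.814,0,0.095],[1,-0.274,-0.814,0,0.095],[1,-0.274,-0.814,0,0.095]]'
python3 - <<'E'
from fit import *
f=grab_frame('wrist');save(f,'w9.png',1.3)
print(observe()['eef_pos'],observe()['ee_rot'])
p=(.4745,-.295,.009);m=near('wrist',f,'eraser_mid',p)
if m is not None: print(fit([(f,m)],'box',(.066,.026,.018),p,0,(1.5,1.85,2.2)))
p=(.606,-.3095);print(fit([(f,dark(f,p))],'box',(.07,.029,0.),p,.004,(1.4,1.7,2)))
E
```

```text
clock: 23.65
eef_pos: [0.5395, -0.0948, 0.1662]
ee_rot: [0.713, 0.701, -0.002, -0.001]
contact_force: [0.3, 0.0, -0.6]
finger_gap: 0.0931
grip_force: 0.0
clock: 24.35
eef_pos: [0.4733, -0.294, 0.1667]
ee_rot: [0.6, 0.8, 0.001, -0.001]
contact_force: [-0.2, 0.8, -0.2]
finger_gap: 0.0932
grip_force: 0.0
[ 0.47366397 -0.29333865  0.16703944] [ 5.99780802e-01  8.00163229e-01  5.12427860e-04 -1.23818570e-03]
(array([  0.4739,  -0.2966, 107.2324]), np.float64(0.968))
(array([ 0.6068, -0.3141, 97.2119]), np.float64(0.81))
```

View pics/w9.png

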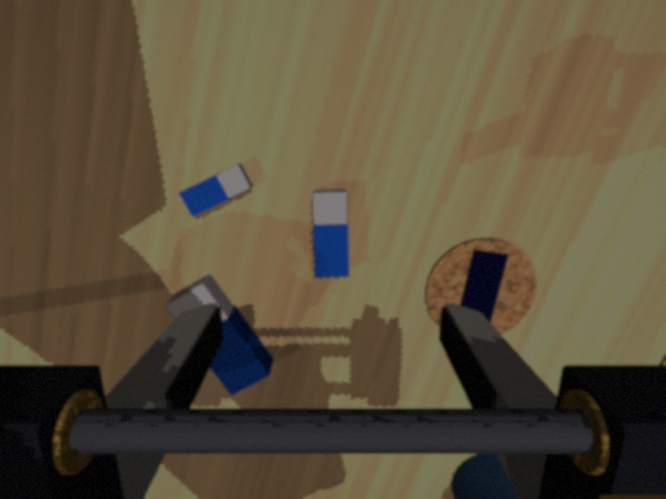

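The middle eraser is at (331,232), and the fit confirms its size. The large and small erasers are clear of the fingers. I'll grasp with a narrower opening.

```bash
python3 -m inch '[[0.7,0,-0.013,-0.15,0],[0.7,0,-0.013,-0.3,0],[0.7,0,-0.013,-0.45,0],[0.7,0,-0.013,-0.57,0],[0.7,0,-0.013,-0.62,0],[0.7,0,-0.013,-0.64,0],[0,0,-0.013,-0.64,0],[0,0,-0.013,-0.64,0],[0,0,-0.013,-0.64,0],[0,0,-0.013,-0.64,0],[0,0,-0.013,-0.64,0],[0,0,-0.013,-0.64,0],[0,0,-0.013,-0.64,0],[0,0,-0.013,-0.64,0],[0,0,-0.013,-0.64,0],[0,0,-0.013,-0.64,0]]' 15
python3 -m inch '[[0,0,0,0.05,0],[0,0,0,0.15,0],[0,0.05,0,0.3,0],[0,0.2,-0.02,0.4,-0.02],[0,0.35,-0.05,0.4,-0.045],[0,0.45,-0.05,0.4,-0.05],[0,0.45,-0.05,0.4,-0.05],[0,0.45,-0.05,0.4,-0.05]]'
python3 - <<'E'
from fit import *
f=grab_frame('wrist');save(f,'w10.png',1.3)
print(observe()['eef_pos'],observe()['ee_rot'])
p=(.606,-.31);print(w2px(f,(*p,.004))*1.3,fit([(f,dark(f,p))],'box',(.07,.029,0.),p,.004,(1.4,1.7,2)))
E
```

```text
clock: 26.05
eef_pos: [0.474, -0.2984, 0.0087]
ee_rot: [0.6, 0.8, -0.0, 0.0]
contact_force: [-0.9, -0.0, 5.0]
finger_gap: 0.0258
grip_force: 14.9
clock: 26.85
eef_pos: [0.5858, -0.31, 0.1078]
ee_rot: [0.66, 0.751, -0.0, -0.001]
contact_force: [-0.4, -1.0, -0.2]
finger_gap: 0.0259
grip_force: 14.9
[ 0.58522961 -0.31006084  0.10774416] [ 6.60513265e-01  7.50813741e-01 -2.17781621e-04 -9.52015427e-04]
[360.60277336 252.53764689] (array([ 0.607 , -0.3122, 97.5323]), np.float64(0.614))
```

View pics/w10.png

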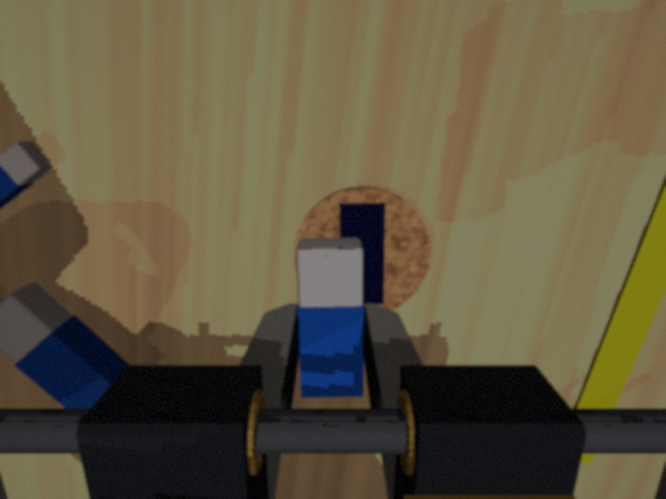

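The rectangle is centred at (362,253) and parallel to the held eraser, which puts the mat at about (0.607, −0.3105). I'll set the eraser down there.

```bash
python3 -m inch '[[0,0.087,-0.004,0,0],[0,0.087,-0.004,-0.12,0],[0,0.087,-0.004,-0.24,0],[0,0.087,-0.004,-0.32,0],[0,0.087,-0.004,-0.35,0],[0,0.087,-0.004,-0.365,0],[0,0.087,-0.004,-0.373,0],[0,0.087,-0.004,-0.38,0],[0,0.087,-0.004,-0.38,0],[0,0.087,-0.004,-0.38,0]]'
python3 -m inch '[[0.7,0,0,0,0],[0.7,0,0,0,0],[0.7,0,0,0,0],[0.7,0,0,0,0],[0.7,0,0,0,0],[0.7,0,0,0.1,0],[1,0,0,0.25,0],[1,0,0,0.4,0],[1,0,0,0.58,0],[1,0,0,0.6,0],[1,0,0,0.6,0]]'
python3 - <<'E'
from fit import *
f=grab_frame('wrist');save(f,'w11.png',1.3)
p=(.607,-.31,.013);m=near('wrist',f,'eraser_mid',p)
if m is not None: print(fit([(f,m)],'box',(.066,.026,.018),p,.004,(1.4,1.7,2)))
f=grab_frame('scene');save(f,'scene1.png',1.5)
for t in T: print(t,[(round(r['score'],2),np.round(c2w(f,r['xyz']),3).tolist()) for r in spot_point('scene',t)[:4]])
E
```

```text
clock: 27.9
eef_pos: [0.6084, -0.3118, 0.014]
ee_rot: [0.661, 0.751, 0.0, 0.001]
contact_force: [-0.3, -0.8, -0.9]
finger_gap: 0.026
grip_force: 14.9
clock: 29.0
eef_pos: [0.6089, -0.3122, 0.1655]
ee_rot: [0.661, 0.751, 0.0, 0.002]
contact_force: [-0.0, 0.3, 0.0]
finger_gap: 0.0922
grip_force: 0.0
(array([ 0.6088, -0.3099, 98.7576]), np.float64(0.963))
tumbler_mid [(0.72, [0.618, 0.112, 0.044])]
glue_mid [(0.69, [0.433, 0.137, 0.045])]
sharpener_mid [(0.63, [0.463, 0.293, -0.002]), (0.53, [0.466, 0.295, 0.023])]
eraser_mid [(0.95, [0.603, -0.303, 0.013]), (0.83, [0.412, -0.402, 0.009])]
mat_tumbler [(0.78, [0.618, 0.11, -0.001])]
mat_glue [(0.79, [0.429, 0.138, -0.001])]
mat_sharpener [(0.63, [0.607, -0.301, 0.012]), (0.59, [0.462, 0.295, -0.002])]
mat_eraser [(0.6, [0.607, -0.31, 0.003])]
pencil_box [(0.84, [0.511, 0.002, -0.005])]
abacus [(0.57, [0.777, 0.032, 0.004])]
```

View pics/w11.png

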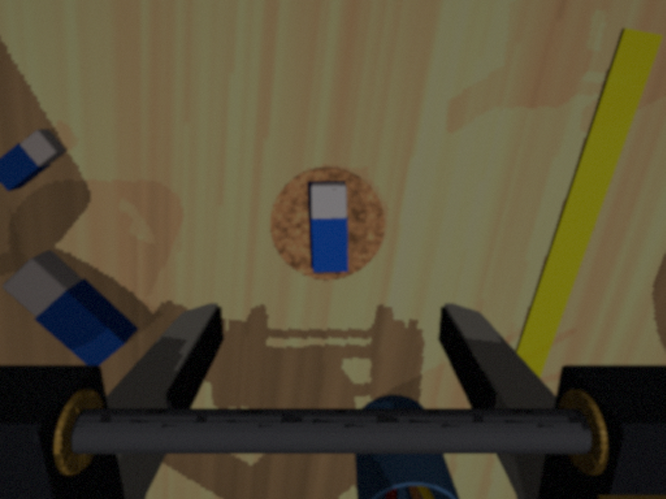

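View pics/scene1.png

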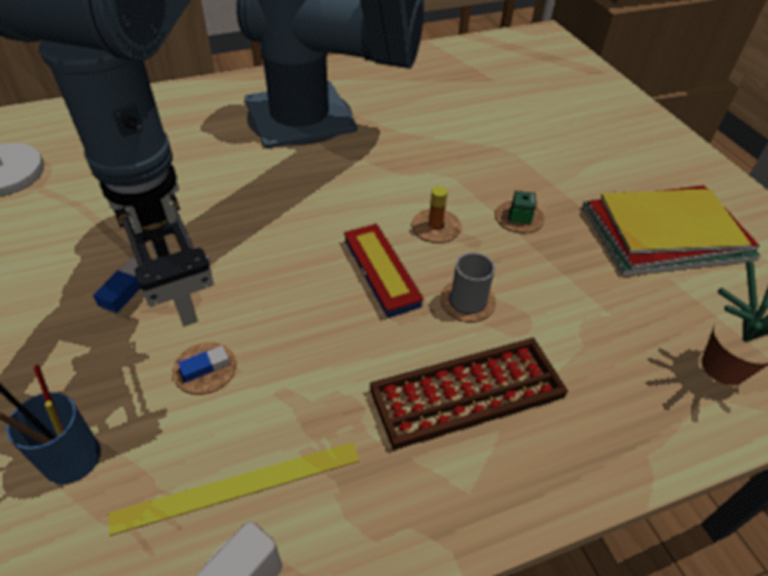

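All four stand upright and centred on their mats: eraser (204,363), tumbler (470,285), glue (437,210) and sharpener (521,208). The pencil box and the abacus have not moved, and the gripper is clear.

```bash
python3 -c "from cell import *; print(close_job())"
```

```text
the job is handed in; nothing more can be done
None
```

I put the tumbler, glue stick, sharpener and middle-sized eraser on their own mats, upright and released, and handed the job in at about 29 s of the 106 s. By camera measurement each is within about 3 mm of its silhouette's centre, the eraser and sharpener are lined up within about 2°, and the pencil box and abacus show no movement; the verdict itself was not returned.

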